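# Set the coating jig with its gauge blade and hold the locking pin through both bushings

### The arm

A 6-joint arm with a two-finger parallel gripper is mounted at the origin on the work surface. World frame = base frame: x ahead of the robot, y to its left, z up, the work surface at z = 0. Lengths are in m, angles in rad, forces in N, time in s.
With the tool pointing down it reaches from about 0.3 to 0.875 m from the base axis. Payload 4.2 kg.
Tool frame: the origin (TCP) lies between the finger pads; the fingertips stand finger_overhang ahead of it and the grasp point (between the pads) lies 8 mm behind it (finger_overhang is the distance from the TCP to the fingertips, in m); z points along the fingers, y is the line along which they close (so a half turn about z gives the same grasp; the last joint's range is limited). The gripper opens to 85 mm and grips with 20 to 120 N. Pads are 22 mm wide; open, the fingers measure 114 mm over their backs; the gripper's body (76 mm by 85 mm) begins 54 mm behind the grasp point. The pads swing forward as they close: fully open they stand 13 mm farther back than shut.
Start: joints at [-1.15, 0.32, 1.565, -0, 1.257, -0.02], TCP at [0.245, -0.52, 0.242] pointing down, gripper open.
Joint ranges: [-3.11, 3.11], [-0.84, 2.01], [0.21, 2.61], [-1.34, 4.49], [0.05, 2.63], [-2.56, 2.56]. Speed limits (rad/s): [2.57, 2.57, 3.14, 3.14, 3.14, 3.14].

### API

Orientations are given as a unit quaternion [x, y, z, w].
In Python, from station import sense, read_camera, hand_in, search_frame, finger_overhang gives the robot as it stands.
- The arm moves only by the tool move_arm, never from a script. Its argument "motion" is a list of rows, each a list of 7 numbers: the shift along the tool's x, y, z normalised to -1 to 1, where 1 is 0.2 m, then the turn, a rotation vector about the tool's x, y, z normalised to -1 to 1, where 1 is 360 degrees, then the closure, from -1 (fully open) to 1 (shut). A call has 1 to 5 rows; each row shifts and turns the commanded pose from where the row before left it, along the tool's axes as they then stand; what a row does not reach is not made up. A row lasts 1/8 s, in which the tool goes at most 62.5 mm and 10.7 degrees, less where a joint would pass 70% of its speed; a pose out of reach is approached as far as the arm can. A call with a number of a shift or a turn outside -1 to 1 is refused whole. A call with a gripper value outside its range is refused whole. The fingers move at their own pace and stop on an object; the grip force is fixed at half the most. Time passes only in rows, so rows that do not move let the fingers close. It gives the time, the measured TCP pose, the force, the opening and the grip force at its end, in the units of the state.
- sense(): the state, without advancing time (a new reading comes with each control period).
- read_camera(name): name is "side" or "top"; returns a dict with "color" (384x512x3 uint8, blue, green, red), "range_z" (384x512 float32, m along the optical axis (not along the pixel's ray), 0 where there is no reading), "vertical_fov" (degrees; the focal length in pixels is half the picture's height over the tangent of half this angle, whatever the lens; pixels are square), "cx", "cy" (the principal point, pixels), "camera_from_world" (4x4, takes a point from world to camera coordinates). Camera axes: x right, y down, z forward; pixel columns grow to the right and rows downward; lengths in m; the calibration is good to about 2 mm. A picture is of the moment at which its call begins.
- hand_in(): hands the job in; it is judged then, once.
Trained networks look in a picture, given as the dict that the camera call returned (one of the last four; its "shot" number tells which), for a name from the list of things; names that differ only in an ending like _2 or _b are one class to them, and where a whole thing is asked for, a point or a joint stands for the part that bears it (a point fixed in the world has none). Each returns a list of dicts, best first, with "p" (0 to 1); they miss things now and then, are a little off and sometimes report something else, mostly with a low value. They report only what shows in the picture. A call takes as long as a camera call. They do not tell look-alikes from the thing itself.
- search_frame(picture, label): "position" ([x, y, z] in m, in world coordinates, good to about 4 mm: the middle of the surface that is visible of it).
The state is a dict: "time_s": time; "qpos": joint angles; "qd": joint speeds; "joint_efforts": joint torques, N m; "ee_pos": TCP position; "eef_rot": TCP orientation; "contact_force": force on the tool from outside, world axes, zero at the start; "wrist_torque": the same for the moment, N m; "width": opening from 0.0 (shut) to 1.0 (fully open); "grasp_force": force on a finger pad.
Only numpy, scipy, OpenCV 4.12 (cv2) and the standard library are available. Lean on these libraries where they do the work, as an engineer would, in place of code of your own. Each camera call takes 0.05 s, during which the arm holds its last target. There are 200 camera calls.

### The job

Slide the red gauge blade by its yellow grip, tongue first, fully home into the slot between the jaws of the plate-coating jig, so that its shoulders meet the jaws, and let go of it. Then take the blue-headed locking pin out of its stand and thread it straight down through the upper brass bushing, the eye of the blade and the lower brass bushing. Finish still holding the pin there, its foot showing below the lower bushing and its collar held up about a centimetre above the upper bushing so that a clip can be fitted; leave the rest of the bench as it stands.

Things in the scene. Friction and masses are not known exactly. Their poses are not given: they have to be found in the camera images.
- jig: fixed dark steel plate-coating jig; origin at table level on the shared vertical axis of its two bushings; x = the way the blade is pushed in, z up. Upper jaw z 70-90 mm, lower jaw z 42-60 mm, both x -34 to 34. In each a brass block 36 (x) by 45 (y) with a vertical 13 mm bore on the axis: the bushings. Side posts at y 22.5-37.5 both sides, up to z 90. Base plate 6 thick, x -114 to 46, 84 wide.
- jig_slot (a point): point on the bushing axis at the slot floor, 60 mm above the table; axes as the jig; the blade's eye comes here when home. The slot between the jaws is 45 mm wide, 10 mm high, its mouth at x -34 mm. In front of it a green deck, 70 mm wide, x -109 to -34 mm, its top flush with the slot floor.
- jig_top (a point): mouth of the upper bushing, on its axis at the top face of the upper jaw, 90 mm above the table; axes as the jig.
- blade: loose flat red-painted metal gauge blade, 6 mm thick, about 150 g, lying on the table. Origin on its underside below the middle of the grip, x towards the tongue, z up. Body x -30 to 35 mm, 60 wide, shoulders at x 35. Tongue 40 wide, x 35 to 97, its last 12 tapering to 24 wide. Yellow upright grip on top: 40 along x, 12 thick along y, z 6 to 46, centred on the origin.
- blade_eye (a point): centre of the round 20 mm eye in the blade's tongue, on the underside, 69 mm ahead of the blade's origin; axes as the blade. Home: the blade lies on the deck, its shoulders touch the front faces of the jig's side posts, and the eye is on the bushing axis.
- stand: fixed pin stand: black foot 64 mm square, grey column 36 mm square, 88 mm tall, with a vertical hole of 14 mm in which the pin hangs by its collar. Origin at table level on the hole's axis, z up.
- pin: loose upright pin, 90 g; origin at the tip of its foot, z up. Steel shaft 10 mm diameter, 80 long, lowest 10 tapering to 4; steel collar 26 diameter, z 80-85; round blue head to grip, 16 diameter, z 85-130. It starts hanging by its collar in the stand, foot 8 mm above the table. In the jig the collar rests on the bushing with the foot 10 mm above the table; hold it about 10 mm higher.
- bottle: bystander: loose amber glass bottle with black cap, 62 mm across, 130 mm tall; origin at the centre of its underside; leave alone
- beaker: bystander: loose clear beaker, 90 mm across, 120 mm tall; origin at the centre of its underside; leave alone
- lamp: bystander: loose glass spirit lamp with a steel hood, 80 mm across, 94 mm tall; origin at the centre of its underside; leave alone
- cap: bystander: loose small black bottle cap, 28 mm across, 16 mm tall; origin at the centre of its underside; leave alone
- lighter: bystander: loose green and steel lighter lying flat, 76 x 24 x 12 mm; origin at the centre of its underside; leave alone
- plate_holder: bystander: loose flat black plate holder with a white strip, 150 x 120 x 14 mm; origin at the centre of its underside; leave alone
There are look-alikes about, which are no part of the job. Of the things that look like the pin, the largest one is meant.

How it is judged:
On the way, in this order (a step that is already met when the one before it is completed fails the run):
1. the blade is home in the slot and let go (x of blade_eye in the frame of jig_slot between -0.004 and 0.004 m and y of blade_eye in the frame of jig_slot between -0.004 and 0.004 m and z of blade_eye in the frame of jig_slot between -0.003 and 0.006 m and angle between the x axis of blade and the x axis of jig, either way round below 0.12 rad and contact force between the fingers and blade below 0.5 N), for 0.2 s.
2. the pin's foot is through the upper bushing mouth (x of pin in the frame of jig between -0.004 and 0.004 m and y of pin in the frame of jig between -0.004 and 0.004 m and angle between the z axis of pin and the z axis of jig, either way round below 0.1 rad and z of pin in the frame of jig below 0.08 m), for 0.05 s.
3. the pin's foot comes out below the lower bushing (x of pin in the frame of jig between -0.004 and 0.004 m and y of pin in the frame of jig between -0.004 and 0.004 m and angle between the z axis of pin and the z axis of jig, either way round below 0.1 rad and z of pin in the frame of jig below 0.036 m), for 0.1 s.
At the end, for the whole second after the job is handed in: Blade home (eye within 4 mm of the bushing axis each way, under 6 mm off the slot floor, straight to 0.12 rad), untouched by the fingers; pin at rest, held (over 2 N), upright to 0.1 rad, within 4 mm of the axis each way, its foot 13 to 36 mm above the table (collar 3 to 26 mm above the bushing) (all of step 1 and all of step 3 and z of pin in the frame of jig above 0.013 m and contact force between the fingers and pin above 2 N and linear speed of pin below 0.03 m/s); the arm keeps its last pose, push and grip.
It fails at once if a bystander was moved by more than 30 mm (distance of any of bottle, beaker, lamp, cap, lighter, plate_holder from where it was at the start of the episode above 0.03 m).
It also fails if it takes over 58 s, if anything falls off the work surface, if the arm or the gripper's body presses on something with over 40 N, if the wrist force passes 120 N, or if a joint passes its speed limit or range.

## Working session

There is one attempt and no reset: what is moved stays moved. The work goes in short steps, Python scripts to look and compute and a tool call to move; the robot and the scene stay as the last step left them, time stands still between calls to the robot, and variables do not carry over. Pictures are saved under pics/ and viewed, at most 10 in all, crops included, and the job is handed in when it is done.

Besides the shell and the picture viewer there is one more tool, called after ">>>" by a JSON object that holds its "name" and its "arguments", one argument or row to a line. move_arm: Moves the arm, as the interface text tells. Its arguments: {"type":"object","properties":{"motion":{"type":"array","items":{"type":"array","items":{"type":"number","minimum":-1,"maximum":1}}}},"required":["motion"]}

```bash
mkdir -p pics
cat > h.py <<'E'
import numpy as np, cv2
from station import *
def cloud(d):
    z=d["range_z"].astype(float);h,w=z.shape;f=h/2/np.tan(np.radians(d["vertical_fov"])/2)
    v,u=np.mgrid[:h,:w];P=np.stack([(u-d["cx"])*z/f,(v-d["cy"])*z/f,z,np.ones_like(z)],-1)
    W=P@np.linalg.inv(d["camera_from_world"]).T
    W=W[...,:3];W[z==0]=np.nan;return W
def proj(d,p):
    q=np.asarray(d["camera_from_world"])@np.append(p,1);f=d["color"].shape[0]/2/np.tan(np.radians(d["vertical_fov"])/2)
    return q[:2]/q[2]*f+[d["cx"],d["cy"]]
E
python3 - <<'E'
from h import *
s=sense();print(finger_overhang,{k:np.round(v,3) for k,v in s.items()})
for n in("side","top"):
    d=read_camera(n);np.savez(f"pics/{n}0.npz",**d);cv2.imwrite(f"pics/{n}0.png",d["color"])
    print(n,np.round(np.linalg.inv(d["camera_from_world"])[:3],3).tolist(),d["vertical_fov"])
    for l in["jig","jig_slot","jig_top","blade","blade_eye","stand","pin","bottle","beaker","lamp","cap","lighter","plate_holder"]:
        for r in search_frame(d,l)[:4]:
            if r["p"]>.15: print(l,round(r["p"],2),np.round(r["position"],3),proj(d,r["position"]).round())
E
```

```text
0.011 {'time_s': np.float64(0.0), 'qpos': array([-1.15 ,  0.32 ,  1.566,  0.   ,  1.257, -0.02 ]), 'qd': array([ 0.001,  0.001,  0.001,  0.001,  0.   , -0.001]), 'joint_efforts': array([-1.0000e-03, -4.1554e+01, -2.3416e+01, -0.0000e+00,  8.0000e-03,
       -0.0000e+00]), 'ee_pos': array([ 0.245, -0.52 ,  0.242]), 'eef_rot': array([ 0.976,  0.219, -0.   , -0.001]), 'contact_force': array([0.126, 0.696, 0.095]), 'wrist_torque': array([0.032, 0.007, 0.043]), 'grasp_force': np.float64(0.0), 'width': np.float64(0.998)}
side [[-0.974, -0.12, 0.19, 0.395], [-0.225, 0.529, -0.818, 0.709], [-0.003, -0.84, -0.543, 0.584]] 53.99656805416063
jig 0.55 [0.567 0.082 0.059] [251. 229.]
jig_slot 0.94 [0.561 0.086 0.062] [253. 230.]
jig_slot 0.73 [ 0.662 -0.391  0.019] [259. 147.]
jig_slot 0.45 [0.428 0.311 0.079] [299. 320.]
jig_slot 0.41 [ 0.382 -0.053  0.014] [338. 221.]
jig_top 0.9 [0.564 0.086 0.061] [252. 230.]
blade 0.94 [ 0.514 -0.221  0.008] [295. 181.]
blade_eye 0.58 [ 0.521 -0.226  0.007] [293. 180.]
stand 0.83 [0.624 0.318 0.032] [187. 320.]
stand 0.38 [ 0.385 -0.051  0.011] [336. 222.]
p
[... 721 characters left out ...]
0.299 0.11 ] [112. 161.]
blade 0.67 [ 0.518 -0.221  0.005] [328. 210.]
blade_eye 0.85 [ 0.518 -0.218  0.004] [326. 210.]
stand 0.81 [0.623 0.291 0.015] [128. 173.]
stand 0.74 [ 0.715 -0.243  0.017] [334. 134.]
pin 0.63 [0.606 0.255 0.014] [142. 179.]
pin 0.5 [0.637 0.297 0.111] [113. 161.]
bottle 0.96 [0.433 0.275 0.091] [124. 249.]
bottle 0.71 [ 0.379 -0.06   0.01 ] [267. 266.]
beaker 0.6 [0.766 0.101 0.062] [199. 112.]
lamp 0.67 [ 0.787 -0.082  0.048] [272. 104.]
lamp 0.44 [ 0.52  -0.22   0.006] [327. 209.]
lighter 0.7 [ 0.38  -0.062  0.011] [268. 266.]
lighter 0.5 [0.56  0.027 0.058] [230. 194.]
lighter 0.16 [0.623 0.29  0.018] [128. 173.]
plate_holder 0.26 [0.634 0.301 0.109] [112. 163.]
```

View pics/side0.png

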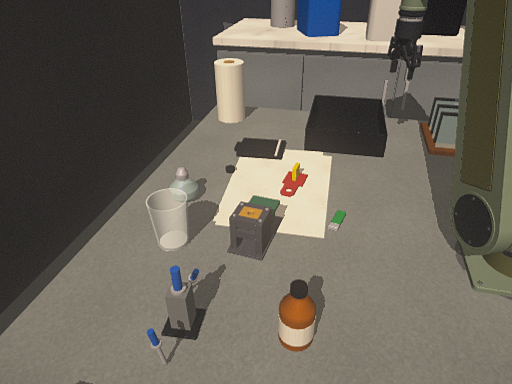

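View pics/top0.png

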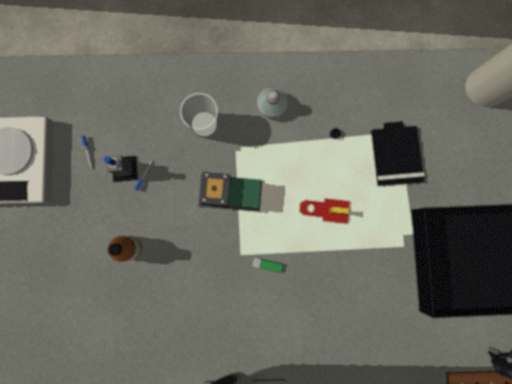

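In the side view the blue-headed candidates are the pin hanging in the stand (head at 176,278), a small pin lying behind it (193,275) and a thin pin lying at (155,345). In the top view they are at (110,161), (145,175) and (87,150). The description matches the hanging one. The blade is at (295,180) side and (328,210) top, with its tongue towards the jig. The jig's deck faces the blade, at (245,193) in the top view.

```bash
cat >> h.py <<'E'
def rect(P):
    (c,s,a)=cv2.minAreaRect((P[:,:2]*1000).astype(np.float32));b=cv2.boxPoints((c,s,a))
    e=b[1]-b[0],b[2]-b[1];L=max(e,key=np.linalg.norm);return np.round(c,1),np.round(sorted(s),1),round(np.degrees(np.arctan2(L[1],L[0]))%180,1)
def masks(d):
    hsv=cv2.cvtColor(d["color"],cv2.COLOR_BGR2HSV);H,S,V=hsv[...,0].astype(int),hsv[...,1],hsv[...,2]
    return dict(red=((H<6)|(H>172))&(S>150)&(V>70),yel=(H>22)&(H<34)&(S>150)&(V>90),blue=(H>105)&(H<125)&(S>130)&(V>50),brass=(H>12)&(H<24)&(S>120)&(V>80),green=(H>60)&(H<90)&(S>90))
E
python3 - <<'E'
from h import *
C=[]
for n in("side","top"):
    d=dict(np.load(f"pics/{n}0.npz"));W=cloud(d);M=masks(d)
    def rep(nm,m,c,r,zl,zh):
        k=m&(np.hypot(W[...,0]-c[0],W[...,1]-c[1])<r)&(W[...,2]>zl)&(W[...,2]<zh);P=W[k]
        if len(P)>5: print(n,nm,len(P),rect(P),"z",np.round(np.nanpercentile(P[:,2],[5,50,95]),4),"mean",P.mean(0).round(4))
        else: print(n,nm,len(P))
    A=np.ones_like(M["red"])
    rep("red",M["red"],(.52,-.22),.12,-.01,.03)
    rep("yeltop",M["yel"],(.52,-.24),.09,.036,.06)
    rep("yel",M["yel"],(.52,-.24),.09,.01,.06)
    rep("brass",M["brass"],(.56,.05),.12,.08,.1)
    rep("jigtop",A,(.56,.05),.12,.083,.1)
    rep("deck",M["green"],(.56,.03),.12,.05,.07)
    rep("bluetop",M["blue"],(.635,.3),.06,.12,.16)
    rep("blue",M["blue"],(.635,.3),.06,.08,.16)
    rep("column",A,(.635,.3),.06,.08,.092)
    rep("colshaft",A,(.635,.3),.06,.03,.08)
    rep("base",A,(.635,.3),.06,.002,.02)
    for c,s in [((.635,.3,.1),40),((.54,-.05,.05),110)]:
        u,v=proj(d,c).astype(int);x0=max(u-s,0);y0=max(v-s,0);C.append(cv2.resize(d["color"][y0:y0+2*s,x0:x0+2*s],(300,300),interpolation=cv2.INTER_CUBIC))
cv2.imwrite("pics/crop.png",np.vstack([np.hstack(C[:2]),np.hstack(C[2:])]))
E
```

```text
side red 329 (array([ 521.4, -208. ]), array([ 58.7, 127.8]), np.float32(83.0)) z [0.0053 0.008  0.0099] mean [ 0.5203 -0.2075  0.0079]
side yeltop 35 (array([ 517.2, -240.4]), array([ 9.7, 36.8]), np.float32(81.4)) z [0.0374 0.0482 0.0502] mean [ 0.5181 -0.2354  0.0461]
side yel 67 (array([ 517.4, -240.1]), array([11.7, 36.7]), np.float32(77.8)) z [0.0134 0.0367 0.0495] mean [ 0.5188 -0.2315  0.0347]
side brass 208 (array([572.9,  63.6]), array([40.1, 46.7]), np.float32(172.7)) z [0.0889 0.0918 0.0933] mean [0.5731 0.0634 0.0916]
side jigtop 756 (array([573.3,  63. ]), array([72.3, 75.7]), np.float32(174.2)) z [0.0854 0.0917 0.0934] mean [0.5721 0.0689 0.0911]
side deck 0
side bluetop 113 (array([638. , 305.3]), array([13.7, 14.5]), np.float32(99.5)) z [0.1215 0.1353 0.1404] mean [0.6371 0.3076 0.1334]
side blue 201 (array([635.5, 279.4]), array([13.7, 69. ]), np.float32(85.4)) z [0.0964 0.1236 0.14  ] mean [0.6365 0.3063 0.1212]
side column 297 (array([640.5, 282.7]), array([37. , 80.6]), np.float32(94.3)) z [0.0809 0.0889 0.0911] mean [0.6345 0.3081 0.0875]
side colshaft 624 (arra
[... 994 characters left out ...]
.0598 0.063 ] mean [ 0.5617 -0.0081  0.0598]
top bluetop 37 (array([637. , 302.3]), array([11.1, 14.1]), np.float32(62.3)) z [0.1269 0.1382 0.1402] mean [0.6361 0.3013 0.1367]
top blue 41 (array([637. , 302.3]), array([11.1, 14.1]), np.float32(62.3)) z [0.1141 0.1379 0.1402] mean [0.6358 0.301  0.1343]
top column 148 (array([636.7, 304.2]), array([36.9, 37.4]), np.float32(94.7)) z [0.0829 0.0877 0.0915] mean [0.6339 0.2993 0.0877]
top colshaft 133 (array([628.2, 295. ]), array([26.8, 50.8]), np.float32(138.9)) z [0.0335 0.056  0.0771] mean [0.6307 0.2929 0.0557]
top base 517 (array([634.3, 297.2]), array([112.4, 116.7]), np.float32(145.4)) z [0.0023 0.0059 0.0155] mean [0.6277 0.2865 0.0068]
```

View pics/crop.png

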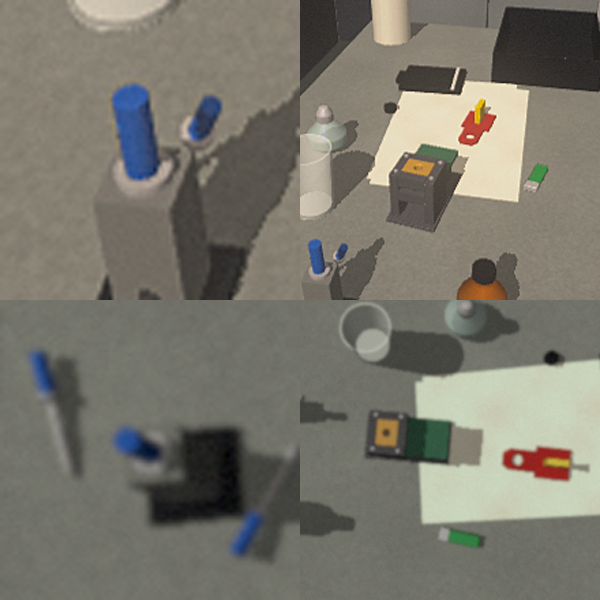

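The crop confirms that the upright pin with its collar in the stand is the large one, and that the two lying pins are thinner. Blade and jig both sit at a yaw of about 83°. Jig axis is near (0.572, 0.063), the grip near (0.516, -0.242, top 0.046) and the pin axis near (0.637, 0.304). These fit the given sizes and heights.

```bash
cat > plan.py <<'E'
import sys
from h import *
from scipy.spatial.transform import Rotation as R
# usage: plan.py x y z(mm, TCP) yaw_toolx(deg) rows
x,y,z,a,n=map(float,sys.argv[1:6]);n=int(n)
s=sense();p=np.array(s["ee_pos"]);r=R.from_quat(s["eef_rot"])
g=R.from_matrix(np.array([[np.cos(np.radians(a)),np.sin(np.radians(a)),0],[np.sin(np.radians(a)),-np.cos(np.radians(a)),0],[0,0,-1.]]).T.T)
t=np.array([x,y,z])/1000
rv=(r.inv()*g).as_rotvec()
print("t",round(float(s["time_s"]),2),"p",np.round(p*1000,1),"dist mm",round(np.linalg.norm(t-p)*1000,1),"turn deg",np.degrees(rv).round(2))
for i in range(n):
    k=(r*R.from_rotvec(rv*i/n)).inv().apply((t-p)/n)/.2
    print(np.round(np.r_[k,rv/n/2/np.pi],4).tolist())
E
python3 plan.py 516 -241.5 150 82.5 8
```

```text
t 1.4 p [ 245.3 -520.1  242.3] dist mm 399.2 turn deg [ 1.000e-02  0.000e+00 -5.724e+01]
[0.2273, -0.0853, 0.0577, 0.0, 0.0, -0.0199]
[0.2361, -0.0563, 0.0577, 0.0, 0.0, -0.0199]
[0.2413, -0.0265, 0.0577, 0.0, 0.0, -0.0199]
[0.2427, 0.0038, 0.0577, 0.0, 0.0, -0.0199]
[0.2403, 0.034, 0.0577, 0.0, 0.0, -0.0199]
[0.2342, 0.0637, 0.0577, 0.0, 0.0, -0.0199]
[0.2245, 0.0924, 0.0577, 0.0, 0.0, -0.0199]
[0.2112, 0.1196, 0.0577, 0.0, 0.0, -0.0199]
```

>>> {"name": "move_arm", "arguments": {
  "motion": [
    [0.227,-0.085,0.03,0,0,-0.02,-1],
    [0.236,-0.056,0.03,0,0,-0.02,-1],
    [0.241,-0.026,0.03,0,0,-0.02,-1],
    [0.243,0.004,0.03,0,0,-0.02,-1],
    [0.24,0.034,0.03,0,0,-0.02,-1]
  ]
}}

```text
time_s: 2.02
ee_pos: [0.4153, -0.3449, 0.2123]
eef_rot: [0.859, 0.511, 0.0, 0.0]
contact_force: [1.1, -0.8, -0.0]
width: 1.001
grasp_force: 0.0
```

>>> {"name": "move_arm", "arguments": {
  "motion": [
    [0.234,0.064,0.06,0,0,-0.02,-1],
    [0.224,0.092,0.1,0,0,-0.02,-1],
    [0.211,0.12,0.1,0,0,-0.02,-1],
    [0,0,0,0,0,0,-1]
  ]
}}

```text
time_s: 2.52
ee_pos: [0.5162, -0.2386, 0.1586]
eef_rot: [0.748, 0.663, -0.0, -0.002]
contact_force: [-0.7, -0.5, 0.6]
width: 1.0
grasp_force: 0.0
```

```bash
python3 plan.py 516 -241.5 25 82.5 3
```

```text
t 2.52 p [ 516.2 -238.6  158.6] dist mm 133.6 turn deg [-0.16 -0.08  0.61]
[-0.0051, 0.0008, 0.2226, -0.0001, -0.0001, 0.0006]
[-0.005, 0.0006, 0.2226, -0.0001, -0.0001, 0.0006]
[-0.0049, 0.0004, 0.2226, -0.0001, -0.0001, 0.0006]
```

>>> {"name": "move_arm", "arguments": {
  "motion": [
    [-0.005,0,0.224,0,0,0,-1],
    [-0.005,0,0.224,0,0,0.001,-1],
    [-0.005,0,0.224,0,0,0.001,-1],
    [0,0,0,0,0,0,-1],
    [0,0,0,0,0,0,1]
  ]
}}

```text
time_s: 3.15
ee_pos: [0.5158, -0.2453, 0.0276]
eef_rot: [0.754, 0.657, 0.0, 0.001]
contact_force: [0.1, 0.2, -0.3]
width: 0.815
grasp_force: 0.0
```

>>> {"name": "move_arm", "arguments": {
  "motion": [
    [0,0,0,0,0,0,1],
    [0,0,0,0,0,0,1],
    [0,0,0,0,0,0,1],
    [0,0,0,0,0,0,1]
  ]
}}

```text
time_s: 3.65
ee_pos: [0.5154, -0.2445, 0.0269]
eef_rot: [0.754, 0.657, 0.0, 0.001]
contact_force: [-1.1, -0.4, 6.1]
width: 0.133
grasp_force: 59.5
```

>>> {"name": "move_arm", "arguments": {
  "motion": [
    [0,0,-0.15,0,0,0,1],
    [0,0,-0.2,0,0,0,1],
    [0,0,-0.1,0,0,0,1],
    [0,0,0,0,0,0,1]
  ]
}}

```text
time_s: 4.15
ee_pos: [0.5156, -0.2445, 0.1171]
eef_rot: [0.754, 0.657, 0.001, 0.001]
contact_force: [0.5, -0.6, -2.0]
width: 0.132
grasp_force: 58.8
```

```bash
python3 plan.py 554.5 -90 116 83.3 4
```

```text
t 4.15 p [ 515.6 -244.5  117.1] dist mm 159.4 turn deg [ 0.17  0.06 -1.16]
[0.198, 0.0218, 0.0013, 0.0001, 0.0, -0.0008]
[0.1979, 0.0228, 0.0013, 0.0001, 0.0, -0.0008]
[0.1978, 0.0238, 0.0013, 0.0001, 0.0, -0.0008]
[0.1977, 0.0248, 0.0014, 0.0001, 0.0, -0.0008]
```

>>> {"name": "move_arm", "arguments": {
  "motion": [
    [0.198,0.022,0,0,0,-0.001,1],
    [0.198,0.023,0,0,0,-0.001,1],
    [0.198,0.024,0,0,0,-0.001,1],
    [0.198,0.025,0,0,0,0,1],
    [0,0,0,0,0,0,1]
  ]
}}

```text
time_s: 4.78
ee_pos: [0.5531, -0.0871, 0.1141]
eef_rot: [0.747, 0.665, -0.001, -0.001]
contact_force: [-0.2, 0.0, -2.0]
width: 0.131
grasp_force: 58.8
```

```bash
cat > look.py <<'E'
from h import *
from scipy.spatial.transform import Rotation as R
import sys
s=sense();m=R.from_quat(s["eef_rot"]).as_matrix();print("ee",np.round(np.array(s["ee_pos"])*1000,1),"toolx yaw",np.degrees(np.arctan2(m[1,0],m[0,0])).round(2),"tilt",np.degrees(np.arcsin(m[:2,2])).round(2))
for n in("side","top"):
    d=read_camera(n);np.savez(f"pics/{n}{sys.argv[1]}.npz",**d);W=cloud(d);M=masks(d)
    k=M["red"]&(np.abs(W[...,0]-.55)<.15)&(np.abs(W[...,1]+.1)<.25);P=W[k]
    zm=np.median(P[:,2]);P=P[np.abs(P[:,2]-zm)<.012]
    print(n,"red",len(P),rect(P),"z",np.round(np.percentile(P[:,2],[5,50,95]),4))
    # plane tilt
    c=P.mean(0);A=np.linalg.lstsq(np.c_[P[:,:2]-c[:2],np.ones(len(P))],P[:,2],rcond=None)[0];print(" slope x,y",A[:2].round(3),"pt",c.round(4))
    # eye: hole contour in the red mask
    cs,h=cv2.findContours(k.astype(np.uint8),cv2.RETR_CCOMP,cv2.CHAIN_APPROX_NONE)
    f=d["color"].shape[0]/2/np.tan(np.radians(d["vertical_fov"])/2);T=np.linalg.inv(d["camera_from_world"])
    for q,hh in zip(cs,h[0]):
        if hh[3]>=0 and cv2.contourArea(q)>15:
            mm=cv2.moments(q);u,v=mm["m10"]/mm["m00"],mm["m01"]/mm["m00"]
            r=T[:3,:3]@[(u-d["cx"])/f,(v-d["cy"])/f,1];print(" hole",round(u),round(v),cv2.contourArea(q),(T[:3,3]+r*(zm-T[2,3])/r[2]).round(4))
    for nm,zl,zh,c in [("brass",.08,.1,(.572,.063)),("yel",.05,.2,(.555,-.09))]:
        k=M[nm]&(W[...,2]>zl)&(W[...,2]<zh)&(np.hypot(W[...,0]-c[0],W[...,1]-c[1])<.07);
        if k.sum()>5: print(n,nm,k.sum(),rect(W[k]))
    cv2.imwrite(f"pics/{n}{sys.argv[1]}.png",d["color"])
E
python3 look.py 1
```

```text
ee [553.1 -87.1 114.1] toolx yaw 83.42 tilt [-0.18  0.05]
side red 452 (array([558.7, -50.8]), array([ 59.8, 126.2]), np.float32(83.2)) z [0.0919 0.0952 0.0967]
 slope x,y [ 0.002 -0.011] pt [ 0.5571 -0.0449  0.095 ]
 hole 263 193 33.0 [ 0.5613 -0.0131  0.0952]
side brass 211 (array([573.5,  63.7]), array([39.1, 46.1]), np.float32(173.7))
side yel 85 (array([555.4, -81.1]), array([11.1, 33.9]), np.float32(82.5))
top red 231 (array([550. , -53.4]), array([ 41.1, 128.6]), np.float32(74.6)) z [0.0906 0.0931 0.0959]
 slope x,y [-0.01   0.004] pt [ 0.5546 -0.022   0.0933]
top brass 270 (array([571.4,  64. ]), array([38.3, 43.7]), np.float32(178.2))
```

>>> {"name": "move_arm", "arguments": {
  "motion": [
    [0,0,0.06,0,0,0,1],
    [0,0,0.06,0,0,0,1],
    [0,0,0,0,0,0,1]
  ]
}}

```text
time_s: 5.25
ee_pos: [0.5524, -0.09, 0.0902]
eef_rot: [0.748, 0.664, -0.001, -0.001]
contact_force: [1.1, 0.2, -1.3]
width: 0.129
grasp_force: 58.7
```

>>> {"name": "move_arm", "arguments": {
  "motion": [
    [0,0,0.008,0,0,0,1],
    [0,0,0.004,0,0,0,1],
    [0,0,0,0,0,0,1]
  ]
}}

```text
time_s: 5.62
ee_pos: [0.5539, -0.0896, 0.0898]
eef_rot: [0.748, 0.664, 0.0, 0.0]
contact_force: [0.1, 0.6, -1.2]
width: 0.133
grasp_force: 58.7
```

>>> {"name": "move_arm", "arguments": {
  "motion": [
    [0,0,0.005,0,0,0,1],
    [0,0,0,0,0,0,1]
  ]
}}

```text
time_s: 5.88
ee_pos: [0.5537, -0.0895, 0.0886]
eef_rot: [0.748, 0.664, 0.0, 0.0]
contact_force: [0.1, 1.1, -1.9]
width: 0.125
grasp_force: 58.7
```

>>> {"name": "move_arm", "arguments": {
  "motion": [
    [0,0,0.005,0,0,0,1],
    [0,0,0,0,0,0,1]
  ]
}}

```text
time_s: 6.12
ee_pos: [0.5537, -0.0895, 0.0874]
eef_rot: [0.748, 0.664, -0.0, -0.0]
contact_force: [0.5, -0.7, -1.7]
width: 0.127
grasp_force: 58.7
```

```bash
python3 - <<'E'
from h import *
for i in range(6):
    read_camera("side");s=sense();print(np.round(np.array(s["ee_pos"])*1000,2),np.round(s["eef_rot"],4),np.round(s["contact_force"],2),np.round(s["wrist_torque"],2))
E
python3 look.py 2
```

```text
[553.66 -89.51  87.44] [ 7.477e-01  6.640e-01 -1.000e-04 -0.000e+00] [ 0.87  0.49 -0.61] [-0.03 -0.03  0.  ]
[553.7  -89.52  87.48] [ 0.7477  0.664  -0.      0.    ] [ 0.34  0.18 -0.43] [ 0.01 -0.05  0.03]
[553.73 -89.52  87.51] [ 0.7477  0.664  -0.      0.    ] [ 0.53  0.22 -2.56] [0.   0.02 0.01]
[553.75 -89.54  87.53] [7.477e-01 6.640e-01 0.000e+00 1.000e-04] [ 0.42 -0.14 -1.56] [-0.02 -0.03 -0.03]
[553.74 -89.53  87.51] [ 7.477e-01  6.640e-01 -0.000e+00  1.000e-04] [ 0.28 -0.58 -1.21] [-0.02  0.05 -0.01]
[553.76 -89.53  87.56] [7.477e-01 6.640e-01 0.000e+00 1.000e-04] [ 0.2  -0.62 -2.15] [-0.01 -0.01  0.  ]
ee [553.8 -89.5  87.6] toolx yaw 83.22 tilt [ 0.01 -0.01]
side red 402 (array([559. , -58.7]), array([ 59.3, 116.5]), np.float32(83.3)) z [0.0662 0.0686 0.0702]
 slope x,y [ 0.002 -0.001] pt [ 0.5569 -0.0541  0.0685]
 hole 263 201 30.0 [ 0.5628 -0.0166  0.0686]
side brass 211 (array([573.2,  63.7]), array([38.7, 45. ]), np.float32(173.9))
side yel 76 (array([555.4, -85.7]), array([11.5, 38.4]), np.float32(82.1))
top red 218 (array([556.5, -36. ]), array([39.8, 88.7]), np.float32(74.0)) z [0.0624 0.0664 0.0688]
 slope x,y [-0.019  0.002] pt [ 0.5576 -0.0206  0.066 ]
top brass 269 (array([571.6,  63.3]), array([36.4, 45.4]), np.float32(173.8))
```

>>> {"name": "move_arm", "arguments": {
  "motion": [
    [0.06,0,-0.002,0,0,0,1],
    [0.06,0,0,0,0,0,1],
    [0.06,0,0,0,0,0,1],
    [0.05,0,0,0,0,0,1],
    [0,0,0,0,0,0,1]
  ]
}}

```text
time_s: 7.15
ee_pos: [0.5592, -0.0429, 0.0879]
eef_rot: [0.747, 0.665, -0.0, 0.0]
contact_force: [-0.4, 0.4, -1.4]
width: 0.132
grasp_force: 58.7
```

>>> {"name": "move_arm", "arguments": {
  "motion": [
    [0.05,0,0,0,0,0,1],
    [0.05,0,0,0,0,0,1],
    [0.03,0,0,0,0,0,1],
    [0,0,0,0,0,0,1]
  ]
}}

```text
time_s: 7.65
ee_pos: [0.5622, -0.0176, 0.0879]
eef_rot: [0.747, 0.664, -0.0, 0.0]
contact_force: [-0.1, -0.1, -1.7]
width: 0.128
grasp_force: 58.7
```

>>> {"name": "move_arm", "arguments": {
  "motion": [
    [0.02,0,0,0,0,0,1],
    [0.015,0,0,0,0,0,1],
    [0,0,0,0,0,0,1]
  ]
}}

```text
time_s: 8.02
ee_pos: [0.5631, -0.011, 0.0879]
eef_rot: [0.748, 0.664, 0.0, 0.0]
contact_force: [0.3, -0.3, -1.4]
width: 0.128
grasp_force: 58.7
```

>>> {"name": "move_arm", "arguments": {
  "motion": [
    [0.008,0,0,0,0,0,1],
    [0,0,0,0,0,0,1]
  ]
}}

```text
time_s: 8.28
ee_pos: [0.5633, -0.0095, 0.0879]
eef_rot: [0.748, 0.664, -0.0, 0.0]
contact_force: [0.2, -0.9, -1.6]
width: 0.129
grasp_force: 58.7
```

>>> {"name": "move_arm", "arguments": {
  "motion": [
    [0.007,0,0,0,0,0,1],
    [0,0,0,0,0,0,1]
  ]
}}

```text
time_s: 8.52
ee_pos: [0.5635, -0.008, 0.0879]
eef_rot: [0.748, 0.664, 0.0, 0.0]
contact_force: [-0.1, -0.8, -0.9]
width: 0.13
grasp_force: 58.7
```

>>> {"name": "move_arm", "arguments": {
  "motion": [
    [0.007,0,0,0,0,0,1],
    [0,0,0,0,0,0,1]
  ]
}}

```text
time_s: 8.78
ee_pos: [0.5636, -0.0066, 0.0879]
eef_rot: [0.748, 0.664, 0.0, 0.0]
contact_force: [-0.3, -0.4, -1.2]
width: 0.129
grasp_force: 58.7
```

>>> {"name": "move_arm", "arguments": {
  "motion": [
    [0.007,0,0,0,0,0,1],
    [0,0,0,0,0,0,1]
  ]
}}

```text
time_s: 9.02
ee_pos: [0.5637, -0.0054, 0.0879]
eef_rot: [0.748, 0.664, -0.0, 0.0]
contact_force: [-1.3, -0.7, -0.6]
width: 0.129
grasp_force: 58.8
```

```bash
python3 look.py 3
python3 - <<'E'
import cv2,numpy as np
a=cv2.imread("pics/side3.png")[160:280,200:320];b=cv2.imread("pics/top3.png")[140:240,170:290]
cv2.imwrite("pics/c3.png",np.hstack([cv2.resize(a,(400,400),interpolation=cv2.INTER_CUBIC),cv2.resize(b,(400,400),interpolation=cv2.INTER_CUBIC)]))
E
```

```text
ee [563.7  -5.4  87.9] toolx yaw 83.23 tilt [ 0.   -0.02]
side red 104 (array([565.2,  29.7]), array([ 59.7, 125.2]), np.float32(87.8)) z [0.0642 0.0689 0.0704]
 slope x,y [ 0.016 -0.049] pt [ 0.5573 -0.0007  0.0683]
side brass 231 (array([570.8,  45.3]), array([46.9, 77.7]), np.float32(83.5))
top red 50 (array([540.3,  -0.6]), array([13.1, 61.2]), np.float32(86.7)) z [0.0643 0.0669 0.0697]
 slope x,y [-0.209  0.011] pt [ 0.5389 -0.0067  0.0668]
top brass 11 (array([551.8,  54.4]), array([ 4.7, 10. ]), np.float32(86.5))
```

View pics/c3.png

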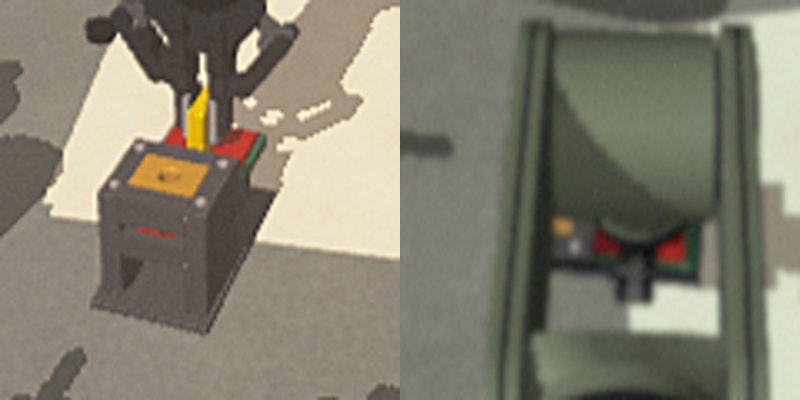

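The blade's tongue is in the slot: its red tip shows through the slot at (155,232) in the side crop, and the shoulders are close to the jaws. There is no push-back yet, so I continue in small steps.

>>> {"name": "move_arm", "arguments": {
  "motion": [
    [0.006,0,0,0,0,0,1],
    [0,0,0,0,0,0,1]
  ]
}}

```text
time_s: 9.38
ee_pos: [0.5639, -0.0052, 0.088]
eef_rot: [0.747, 0.664, -0.001, 0.001]
contact_force: [-0.1, -5.1, -0.5]
width: 0.131
grasp_force: 58.9
```

>>> {"name": "move_arm", "arguments": {
  "motion": [
    [0.006,0,0,0,0,0,1],
    [0,0,0,0,0,0,1]
  ]
}}

```text
time_s: 9.62
ee_pos: [0.564, -0.005, 0.0881]
eef_rot: [0.747, 0.665, -0.001, 0.002]
contact_force: [0.0, -9.2, -0.4]
width: 0.127
grasp_force: 59.0
```

>>> {"name": "move_arm", "arguments": {
  "motion": [
    [0,0,0.004,0,0,0,1],
    [0,0,0.003,0,0,0,1],
    [0,0,0,0,0,0,1]
  ]
}}

```text
time_s: 10.0
ee_pos: [0.5641, -0.0051, 0.0873]
eef_rot: [0.747, 0.665, -0.001, 0.002]
contact_force: [-1.9, -9.1, 3.5]
width: 0.127
grasp_force: 59.5
```

>>> {"name": "move_arm", "arguments": {
  "motion": [
    [0,0,0,0,0,0,-1],
    [0,0,0,0,0,0,-1],
    [0,0,0,0,0,0,-1],
    [0,0,-0.1,0,0,0,-1],
    [0,0,-0.25,0,0,0,-1]
  ]
}}

```text
time_s: 10.62
ee_pos: [0.5624, -0.0025, 0.155]
eef_rot: [0.748, 0.664, -0.002, -0.002]
contact_force: [0.8, -0.2, 0.3]
width: 1.001
grasp_force: 0.0
```

>>> {"name": "move_arm", "arguments": {
  "motion": [
    [0,0,-0.25,0,0,0,-1],
    [0,0,-0.15,0,0,0,-1],
    [0,0,0,0,0,0,-1]
  ]
}}

```text
time_s: 11.0
ee_pos: [0.5654, -0.0026, 0.2392]
eef_rot: [0.748, 0.664, 0.002, 0.002]
contact_force: [-0.1, -0.4, 0.3]
width: 0.998
grasp_force: 0.0
```

```bash
python3 plan.py 637.2 304 230 117 6
```

```text
t 11.0 p [565.4  -2.6 239.2] dist mm 315.1 turn deg [  0.35   0.06 -33.77]
[0.2608, 0.0293, 0.008, 0.0002, 0.0, -0.0156]
[0.2567, 0.0547, 0.008, 0.0002, 0.0, -0.0156]
[0.2501, 0.0796, 0.008, 0.0002, 0.0, -0.0156]
[0.2411, 0.1038, 0.0079, 0.0002, 0.0, -0.0156]
[0.2297, 0.1269, 0.0079, 0.0002, 0.0, -0.0156]
[0.2161, 0.1489, 0.0078, 0.0002, 0.0, -0.0156]
```

```bash
python3 look.py 4
python3 - <<'E'
from h import *
# pin axis refined + stand column top edges
for n in("side","top"):
    d=dict(np.load(f"pics/{n}4.npz"));W=cloud(d);M=masks(d)
    for zl,zh in[(.1,.12),(.12,.134),(.134,.16)]:
        k=M["blue"]&(np.hypot(W[...,0]-.637,W[...,1]-.304)<.03)&(W[...,2]>zl)&(W[...,2]<zh)
        if k.sum()>4: print(n,zl,k.sum(),rect(W[k]),W[k].mean(0).round(4))
a=cv2.imread("pics/side4.png")[170:270,200:300];b=cv2.imread("pics/top4.png")[150:250,180:280]
cv2.imwrite("pics/c4.png",np.hstack([cv2.resize(x,(400,400),interpolation=cv2.INTER_CUBIC) for x in(a,b)]))
E
python3 plan.py 637.2 304 230 83.2 6
```

```text
ee [565.4  -2.6 239.2] toolx yaw 83.23 tilt [0.35 0.  ]
side red 124 (array([565.4,  30.2]), array([ 59. , 125.7]), np.float32(87.7)) z [0.0632 0.0678 0.0692]
 slope x,y [ 0.001 -0.037] pt [ 0.5607 -0.003   0.0674]
side brass 238 (array([571.2,  37.9]), array([45.5, 89.4]), np.float32(84.5))
top red 101 (array([539.4,  -6.7]), array([29.3, 68.8]), np.float32(110.4)) z [0.0613 0.0654 0.0686]
 slope x,y [0.043 0.046] pt [ 0.5459 -0.0227  0.0652]
top brass 175 (array([564.2,  65. ]), array([29.1, 35.9]), np.float32(88.8))
side 0.1 64 (array([636.2, 308.9]), array([ 6.4, 13.8]), np.float32(27.4)) [0.6363 0.3095 0.11  ]
side 0.12 50 (array([636.5, 308.3]), array([ 6.6, 14.2]), np.float32(28.0)) [0.6362 0.3097 0.1265]
side 0.134 62 (array([638.3, 305.2]), array([13.3, 13.5]), np.float32(37.5)) [0.6377 0.3061 0.1387]
top 0.1 7 (array([634.7, 297.4]), array([0.8, 5.3]), np.float32(170.2)) [0.6346 0.2974 0.1101]
top 0.12 8 (array([633.8, 297.1]), array([1.4, 6.7]), np.float32(167.4)) [0.6341 0.2972 0.1264]
top 0.134 31 (array([636.4, 302.3]), array([11.7, 12.3]), np.float32(83.6)) [0.6365 0.3023 0.1379]
t 11.1 p [563.5  -2.7 235.7] dist mm 315.5 turn deg [-0.07  0.    0.03]
[0.261, 0.0309, 0.0047, -0.0, 0.0, 0.0]
[0.2611, 0.0308, 0.0047, -0.0, 0.0, 0.0]
[0.2611, 0.0308, 0.0048, -0.0, 0.0, 0.0]
[0.2611, 0.0308, 0.0048, -0.0, 0.0, 0.0]
[0.2611, 0.0308, 0.0048, -0.0, 0.0, 0.0]
[0.2611, 0.0308, 0.0048, -0.0, 0.0, 0.0]
```

View pics/c4.png

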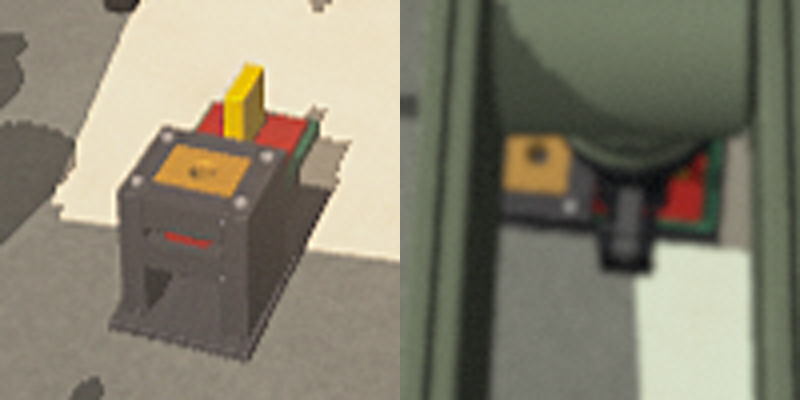

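The blade is in with its shoulders at the jaws and the fingers are clear (yellow grip at (245,100), red tip at (187,240)). Next is the pin.

>>> {"name": "move_arm", "arguments": {
  "motion": [
    [0.261,0.031,0,0,0,0,-1],
    [0.261,0.031,0,0,0,0,-1],
    [0.261,0.031,0,0,0,0,-1],
    [0.261,0.031,0,0,0,0,-1],
    [0.261,0.031,0,0,0,0,-1]
  ]
}}

```text
time_s: 11.72
ee_pos: [0.6251, 0.2541, 0.2339]
eef_rot: [0.748, 0.664, -0.002, -0.001]
contact_force: [0.2, 0.1, -0.3]
width: 0.995
grasp_force: 0.0
```

>>> {"name": "move_arm", "arguments": {
  "motion": [
    [0.261,0.031,0,0,0,0,-1],
    [0,0,0,0,0,0,-1],
    [0,0,0,0,0,0,-1]
  ]
}}

```text
time_s: 12.1
ee_pos: [0.6372, 0.3031, 0.2343]
eef_rot: [0.748, 0.664, -0.002, -0.0]
contact_force: [-0.4, 1.5, -0.0]
width: 1.0
grasp_force: 0.0
```

```bash
python3 - <<'E'
from h import *
d=read_camera("top");np.savez("pics/top5.npz",**d);W=cloud(d);M=masks(d)
for nm,zl,zh in[("red",.05,.08),("yel",.095,.12),("brass",.08,.1),("green",.05,.07)]:
    k=M[nm]&(np.hypot(W[...,0]-.568,W[...,1]-.02)<.15)&(W[...,2]>zl)&(W[...,2]<zh);print(nm,k.sum(),rect(W[k]),np.median(W[k][:,2]).round(4))
# dark bore centre inside brass
E
python3 plan.py 637.2 303.8 110 83.2 3
```

```text
red 462 (array([564.1,  -2.9]), array([58.1, 66.4]), np.float32(83.3)) 0.0657
yel 55 (array([562.6,  -5.1]), array([10.1, 32.8]), np.float32(83.7)) 0.1056
brass 275 (array([566.6,  29.6]), array([ 46.2, 104.4]), np.float32(82.0)) 0.0898
green 41 (array([557.4, -41.3]), array([ 6.6, 64.7]), np.float32(171.3)) 0.0597
t 12.15 p [637.4 302.6 235. ] dist mm 125.0 turn deg [-0.13  0.12 -0.02]
[0.0024, -0.0001, 0.2083, -0.0001, 0.0001, -0.0]
[0.0022, -0.0003, 0.2084, -0.0001, 0.0001, -0.0]
[0.0021, -0.0004, 0.2084, -0.0001, 0.0001, -0.0]
```

>>> {"name": "move_arm", "arguments": {
  "motion": [
    [0.002,0,0.208,0,0,0,-1],
    [0.002,0,0.208,0,0,0,-1],
    [0.002,0,0.208,0,0,0,-1],
    [0,0,0,0,0,0,-1]
  ]
}}

```text
time_s: 12.65
ee_pos: [0.6358, 0.3023, 0.1081]
eef_rot: [0.748, 0.663, -0.004, -0.001]
contact_force: [-0.2, 0.0, 0.8]
width: 0.998
grasp_force: 0.0
```

>>> {"name": "move_arm", "arguments": {
  "motion": [
    [0,0,0,0,0,0,1],
    [0,0,0,0,0,0,1],
    [0,0,0,0,0,0,1],
    [0,0,0,0,0,0,1],
    [0,0,0,0,0,0,1]
  ]
}}

```text
time_s: 13.28
ee_pos: [0.6384, 0.3051, 0.1128]
eef_rot: [0.748, 0.664, 0.001, 0.0]
contact_force: [-1.2, -0.1, 5.0]
width: 0.174
grasp_force: 58.4
```

>>> {"name": "move_arm", "arguments": {
  "motion": [
    [0,0,-0.1,0,0,0,1],
    [0,0,-0.15,0,0,0,1],
    [0,0,-0.2,0,0,0,1],
    [0,0,-0.2,0,0,0,1],
    [0,0,0,0,0,0,1]
  ]
}}

```text
time_s: 13.9
ee_pos: [0.6395, 0.3056, 0.2456]
eef_rot: [0.748, 0.664, 0.004, 0.001]
contact_force: [0.1, 0.6, -1.2]
width: 0.169
grasp_force: 58.4
```

```bash
cat > pin.py <<'E'
from h import *
import sys
s=sense();p=np.array(s["ee_pos"]);print("ee",np.round(p*1000,1),np.round(s["eef_rot"],4))
for n in("side","top"):
    d=read_camera(n);np.savez(f"pics/{n}{sys.argv[1]}.npz",**d);W=cloud(d);M=masks(d)
    k=M["blue"]&(np.hypot(W[...,0]-p[0],W[...,1]-p[1])<.04)&(W[...,2]>p[2]-.06);
    if k.sum(): print(n,"blue",k.sum(),W[k].mean(0).round(4))
    k=(np.hypot(W[...,0]-p[0],W[...,1]-p[1])<.04)&(W[...,2]<p[2]-.033)&(W[...,2]>p[2]-.11)&(W[...,2]>.095);Q=W[k]
    for z in np.arange(p[2]-.11,p[2]-.02,.01):
        q=Q[(Q[:,2]>=z)&(Q[:,2]<z+.01)]
        if len(q): print(n,round(z+.005,3),len(q),q.mean(0).round(4),np.ptp(q[:,:2],axis=0).round(4))
    cv2.imwrite(f"pics/{n}{sys.argv[1]}.png",d["color"])
    u,v=proj(d,p-[0,0,.06]).astype(int);c=d["color"][max(v-60,0):v+60,max(u-60,0):u+60];cv2.imwrite(f"pics/{n}{sys.argv[1]}c.png",cv2.resize(c,(480,480),interpolation=cv2.INTER_CUBIC))
E
python3 pin.py 6; python3 plan.py 572 63.4 232 83.2 5
```

```text
ee [639.5 305.6 245.6] [0.7477 0.6641 0.0037 0.0012]
side blue 117 [0.642  0.3109 0.2552]
side 0.141 3 [0.6409 0.3063 0.144 ] [0.0025 0.0018]
side 0.151 18 [0.6402 0.3073 0.1514] [0.0077 0.0048]
side 0.161 30 [0.6395 0.3073 0.1603] [0.0093 0.0062]
side 0.171 28 [0.6391 0.3071 0.1704] [0.008 0.007]
side 0.181 32 [0.6394 0.3074 0.1805] [0.0082 0.0084]
side 0.191 33 [0.6393 0.3075 0.1909] [0.008  0.0072]
side 0.201 32 [0.6393 0.3073 0.2009] [0.009  0.0068]
side 0.211 22 [0.6393 0.3078 0.2093] [0.0084 0.0064]
top blue 86 [0.6384 0.2998 0.2636]
top 0.151 7 [0.6353 0.3016 0.1508] [0.0069 0.0042]
top 0.161 8 [0.6367 0.301  0.1598] [0.0071 0.0069]
top 0.171 7 [0.636  0.3013 0.1696] [0.0079 0.0054]
top 0.181 9 [0.6358 0.3004 0.1806] [0.0082 0.0051]
top 0.191 9 [0.636  0.3005 0.1909] [0.0079 0.0042]
top 0.201 1 [0.635  0.3004 0.1977] [0. 0.]
t 14.0 p [637.7 304.8 240.9] dist mm 250.3 turn deg [-0.05  0.03  0.02]
[-0.2474, -0.0368, 0.0091, -0.0, 0.0, 0.0]
[-0.2474, -0.0368, 0.0091, -0.0, 0.0, 0.0]
[-0.2474, -0.0367, 0.009, -0.0, 0.0, 0.0]
[-0.2474, -0.0367, 0.009, -0.0, 0.0, 0.0]
[-0.2475, -0.0367, 0.009, -0.0, 0.0, 0.0]
```

View pics/side6c.png

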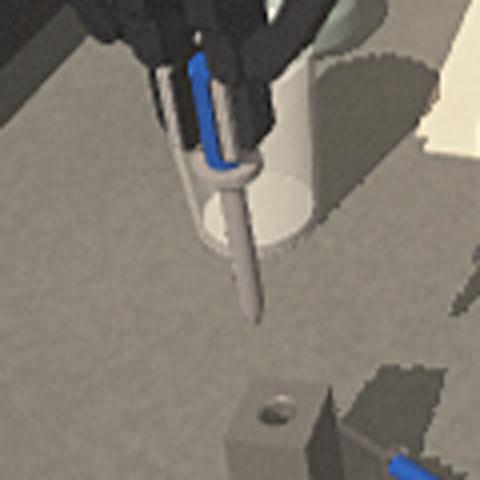

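The pin hangs straight in the grip, with its collar just below the fingertips and its tip clear above the stand hole. I carry it over the jig.

>>> {"name": "move_arm", "arguments": {
  "motion": [
    [-0.15,-0.022,0.01,0,0,0,1],
    [-0.22,-0.033,0.01,0,0,0,1],
    [-0.22,-0.033,0.01,0,0,0,1],
    [-0.22,-0.033,0.01,0,0,0,1],
    [-0.22,-0.033,0.005,0,0,0,1]
  ]
}}

```text
time_s: 14.62
ee_pos: [0.5816, 0.1025, 0.2302]
eef_rot: [0.748, 0.664, -0.002, -0.001]
contact_force: [1.2, -1.1, -0.8]
width: 0.17
grasp_force: 58.5
```

>>> {"name": "move_arm", "arguments": {
  "motion": [
    [-0.15,-0.022,0,0,0,0,1],
    [-0.057,-0.008,0,0,0,0,1],
    [0,0,0,0,0,0,1],
    [0,0,0,0,0,0,1],
    [0,0,0,0,0,0,1]
  ]
}}

```text
time_s: 15.25
ee_pos: [0.5726, 0.0646, 0.2324]
eef_rot: [0.747, 0.665, -0.0, -0.0]
contact_force: [0.3, -0.3, -0.7]
width: 0.169
grasp_force: 58.5
```

```bash
python3 - <<'E'
from h import *
# bore estimate from unobstructed pictures
for n,i in(("side",0),("side",4),("side",6),("top",0),("top",5),("top",6)):
    d=dict(np.load(f"pics/{n}{i}.npz"));f=d["color"].shape[0]/2/np.tan(np.radians(d["vertical_fov"])/2);T=np.linalg.inv(d["camera_from_world"])
    u,v=proj(d,[.572,.0634,.09]);S=12;M=np.array([[1/8,0,u-S],[0,1/8,v-S]]);g=cv2.warpAffine(d["color"],M,(S*16,S*16),flags=cv2.INTER_CUBIC|cv2.WARP_INVERSE_MAP)[...,2].astype(float)
    c=g[S*8-28:S*8+28,S*8-28:S*8+28];w=np.clip(np.percentile(c,75)*.75-c,0,None);yy,xx=np.mgrid[:56,:56];uu=u-S+(S*8-28+(w*xx).sum()/w.sum())/8;vv=v-S+(S*8-28+(w*yy).sum()/w.sum())/8
    r=T[:3,:3]@[(uu-d["cx"])/f,(vv-d["cy"])/f,1];print(n,i,(T[:3,3]+r*(.09-T[2,3])/r[2]).round(4))
E
python3 pin.py 7
```

```text
side 0 [0.5779 0.0651 0.09  ]
side 4 [0.578  0.0652 0.09  ]
side 6 [0.5743 0.0616 0.09  ]
top 0 [0.5713 0.0641 0.09  ]
top 5 [0.5693 0.0628 0.09  ]
top 6 [0.571  0.0627 0.09  ]
ee [572.6  64.6 232.4] [ 7.473e-01  6.645e-01 -0.000e+00 -1.000e-04]
side blue 105 [0.5751 0.069  0.2403]
side 0.127 2 [0.5739 0.064  0.1307] [0.0021 0.0002]
side 0.137 12 [0.573  0.0654 0.1379] [0.0067 0.0064]
side 0.147 16 [0.5728 0.0668 0.148 ] [0.0066 0.0054]
side 0.157 18 [0.5736 0.0658 0.1574] [0.0091 0.0056]
side 0.167 20 [0.5739 0.0666 0.167 ] [0.0085 0.0076]
side 0.177 22 [0.5732 0.0663 0.1773] [0.0087 0.0048]
side 0.187 21 [0.5734 0.0661 0.1875] [0.0089 0.0069]
side 0.197 14 [0.5728 0.0662 0.1959] [0.0071 0.0063]
```

>>> {"name": "move_arm", "arguments": {
  "motion": [
    [-0.002,-0.004,0.1,0,0,0,1],
    [0,0,0.07,0,0,0,1],
    [0,0,0,0,0,0,1],
    [0,0,0,0,0,0,1]
  ]
}}

```text
time_s: 15.85
ee_pos: [0.5719, 0.0634, 0.1992]
eef_rot: [0.748, 0.664, 0.0, 0.0]
contact_force: [0.4, 1.1, 0.0]
width: 0.168
grasp_force: 58.5
```

>>> {"name": "move_arm", "arguments": {
  "motion": [
    [0,0,0.02,0,0,0,1],
    [0,0,0.02,0,0,0,1],
    [0,0,0,0,0,0,1]
  ]
}}

```text
time_s: 16.23
ee_pos: [0.5713, 0.0632, 0.1904]
eef_rot: [0.748, 0.664, -0.0, -0.0]
contact_force: [0.7, -0.4, -0.7]
width: 0.165
grasp_force: 58.5
```

```bash
python3 pin.py 8
```

```text
ee [571.3  63.2 190.4] [ 7.477e-01  6.640e-01 -3.000e-04 -2.000e-04]
side blue 95 [0.5738 0.068  0.1997]
side 0.095 11 [0.5667 0.0621 0.097 ] [0.0558 0.0499]
side 0.105 15 [0.5719 0.0652 0.1052] [0.0075 0.0047]
side 0.115 14 [0.5718 0.0656 0.1151] [0.0064 0.0055]
side 0.125 18 [0.5718 0.0652 0.1253] [0.0096 0.0063]
side 0.135 19 [0.5725 0.0646 0.1351] [0.0094 0.0048]
side 0.145 19 [0.5724 0.0653 0.1452] [0.0089 0.0046]
side 0.155 13 [0.5715 0.0653 0.1535] [0.0093 0.0056]
```

View pics/side8c.png

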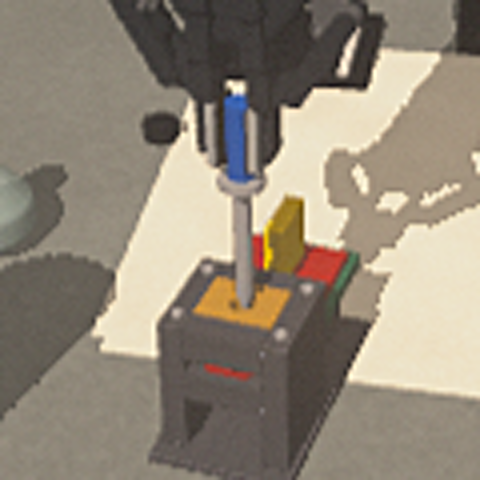

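The tip is at the bore mouth, at about (246,303) in the crop, with the brass centred near (244,301). I go down slowly and watch the force.

Run:
```python
from h import *
d=dict(np.load("pics/side8.npz"));W=cloud(d)
for z in(.105,.115,.125,.135,.145):
    a=proj(d,[.5732,.0636,z]);v=int(round(a[1]));r=W[v]
    ok=np.where((np.abs(r[:,0]-.572)<.012)&(np.abs(r[:,1]-.065)<.015)&(r[:,2]>.094))[0]
    print(z,"expected u",a[0].round(2),"seen",ok.min(),ok.max(),"mid",ok.mean().round(2))
```

```text
0.105 expected u 250.13 seen 249 252 mid 250.5
0.115 expected u 250.04 seen 249 252 mid 250.5
0.125 expected u 249.94 seen 249 252 mid 250.5
0.135 expected u 249.84 seen 248 252 mid 250.0
0.145 expected u 249.75 seen 248 252 mid 250.0
```

>>> {"name": "move_arm", "arguments": {
  "motion": [
    [0,0,0.015,0,0,0,1],
    [0,0,0.015,0,0,0,1],
    [0,0,0,0,0,0,1]
  ]
}}

```text
time_s: 16.7
ee_pos: [0.5714, 0.0633, 0.1843]
eef_rot: [0.748, 0.664, -0.0, -0.0]
contact_force: [-0.6, 0.2, -0.9]
width: 0.172
grasp_force: 58.5
```

>>> {"name": "move_arm", "arguments": {
  "motion": [
    [0,0.002,0.02,0,0,0,1],
    [0,0,0.02,0,0,0,1],
    [0,0,0,0,0,0,1]
  ]
}}

```text
time_s: 17.08
ee_pos: [0.5716, 0.0633, 0.1762]
eef_rot: [0.748, 0.664, -0.0, -0.0]
contact_force: [0.2, 0.1, -0.8]
width: 0.173
grasp_force: 58.5
```

>>> {"name": "move_arm", "arguments": {
  "motion": [
    [0,0,0.02,0,0,0,1],
    [0,0,0.02,0,0,0,1],
    [0,0,0,0,0,0,1]
  ]
}}

```text
time_s: 17.45
ee_pos: [0.5716, 0.0632, 0.1682]
eef_rot: [0.748, 0.664, -0.0, -0.0]
contact_force: [0.4, 0.8, -0.9]
width: 0.17
grasp_force: 58.5
```

>>> {"name": "move_arm", "arguments": {
  "motion": [
    [0,0,0.02,0,0,0,1],
    [0,0,0.02,0,0,0,1],
    [0,0,0.02,0,0,0,1],
    [0,0,0,0,0,0,1]
  ]
}}

```text
time_s: 17.95
ee_pos: [0.5716, 0.0632, 0.1562]
eef_rot: [0.748, 0.664, -0.0, -0.0]
contact_force: [-0.1, 1.0, -0.2]
width: 0.167
grasp_force: 58.5
```

>>> {"name": "move_arm", "arguments": {
  "motion": [
    [0,0,0.03,0,0,0,1],
    [0,0,0.03,0,0,0,1],
    [0,0,0.03,0,0,0,1],
    [0,0,0,0,0,0,1]
  ]
}}

```text
time_s: 18.45
ee_pos: [0.5716, 0.0632, 0.138]
eef_rot: [0.748, 0.664, -0.0, -0.0]
contact_force: [0.3, -0.2, -0.2]
width: 0.165
grasp_force: 58.5
```

>>> {"name": "move_arm", "arguments": {
  "motion": [
    [0,0,0.03,0,0,0,1],
    [0,0,0.03,0,0,0,1],
    [0,0,0,0,0,0,1],
    [0,0,0,0,0,0,1]
  ]
}}

```text
time_s: 18.95
ee_pos: [0.5718, 0.0632, 0.1266]
eef_rot: [0.748, 0.664, -0.0, -0.0]
contact_force: [-1.3, 1.3, -0.8]
width: 0.17
grasp_force: 58.5
```

```bash
python3 pin.py 9
python3 - <<'E'
from h import *
d=dict(np.load("pics/side9.npz"));W=cloud(d)
k=(np.hypot(W[...,0]-.572,W[...,1]-.064)<.018)&(W[...,2]>.093)&(W[...,2]<.115)
print(np.histogram(W[k][:,2],bins=np.arange(.093,.116,.002)))
E
```

```text
ee [571.8  63.2 126.6] [ 7.477e-01  6.640e-01 -2.000e-04 -1.000e-04]
side blue 79 [0.5744 0.0681 0.135 ]
(array([14,  1,  2,  0,  0,  4, 13, 22, 16,  4,  4]), array([0.093, 0.095, 0.097, 0.099, 0.101, 0.103, 0.105, 0.107, 0.109,
       0.111, 0.113, 0.115]))
```

View pics/side9c.png

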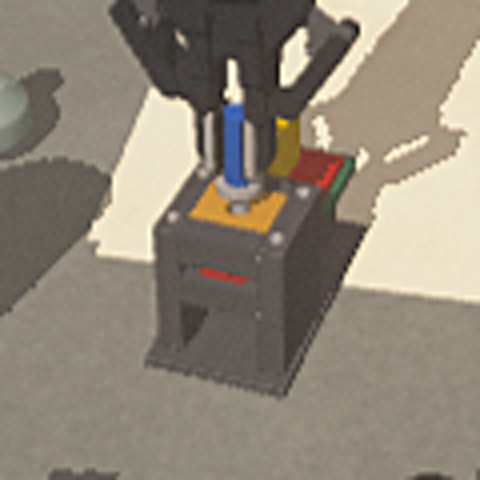

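The collar, at (238,188) in the crop, stands about 12 mm above the upper bushing. The pin is upright in the bore, the blade is still home and the fingers are clear of its grip. The foot is about 22 mm above the table, within 13–36 mm, so I hand in.

```bash
python3 -c "
from station import *
print(hand_in())"
```

```text
the job is handed in; nothing more can be done
None
```

I handed the job in at about 19 s: by my measurements the blade is home and released, and the pin is held upright through both bushings with its collar about 12 mm above the upper one; the judge returned no verdict.

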